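# Find the concealed catch of the blade safe

### The arm

A 7-joint arm with a two-finger parallel gripper is mounted at the origin on the work surface. World frame = base frame: x ahead of the robot, y to its left, z up, the work surface at z = 0. Lengths are in m, angles in rad, forces in N, time in s.
With the tool pointing down it reaches from about 0.4 to 0.85 m from the base axis. Payload 4.5 kg.
Tool frame: the origin (TCP) lies on the centre line of the jaws, within the pads' length; the fingertips stand 8 mm ahead of it and the grasp point (between the pads) lies 11 mm behind it; z points along the fingers, x is the direction in which the jaws open and shut, and the axes are right-handed (so a half turn about z gives the same grasp; the last joint's range is limited). The gripper opens to 88 mm and grips with 3 to 60 N. Pads are 18 mm wide; open, the fingers measure 123 mm over their backs; the gripper's body (75 mm by 187 mm) begins 45 mm behind the grasp point.
Start: joints at [-1.167, 0.689, -0.195, 1.565, 0.157, 0.902, -0.215], TCP at [0.226, 0.583, 0.247] pointing down, gripper open.
Joint ranges: [-3.01, 3.01], [-0.46, 2.08], [-1.47, 1.51], [0.13, 2.56], [-1, 4.14], [0.04, 2.09], [-2.66, 2.66]. Speed limits (rad/s): [2.57, 2.57, 3.14, 3.14, 3.14, 3.14, 3.14].

### API

Orientations are given as a unit quaternion [x, y, z, w].
In Python, from plant import r gives the robot as it stands.
- The arm moves only by the shell command python3 -m pendant 'ROWS' [FORCE]. ROWS is JSON, a list of rows, each a list of 3 entries, a list of its own where there are three numbers: the turn, a rotation vector about the tool's x, y, z in rad, then the shift along the tool's x, y, z in m, then the opening, from 0 (shut) to 1 (fully open). In form: [[[wx, wy, wz], [tx, ty, tz], claw], ...]. A call has 1 to 10 rows; each row is the pose to reach, as a shift and turn from the pose commanded when the call began, along the tool's axes at that moment; what a row does not reach only later rows make up. A row lasts 1/10 s, in which the tool goes at most 50 mm and 8.59 degrees, less where a joint would pass 70% of its speed; a pose out of reach is approached as far as the arm can. A call with a gripper value outside its range is refused whole. The fingers move at their own pace and stop on an object; FORCE is the grip in N (left out, the last holds). Time passes only in rows, so rows that repeat a pose let the fingers close. It gives the time, the measured TCP pose, the force and the opening at its end, in the units of the state.
- r.get_state(): the state, without advancing time (a new reading comes with each control period).
- r.snapshot(name): name is "scene" or "top" or "wrist"; returns a dict with "image" (420x560x3 uint8, red, green, blue), "mtx" (3x3 intrinsics, pixels), "R" (3x3) and "t" (3): a world point X has camera coordinates R X + t; the wrist camera has in their place "T_tool_cam" (4x4, takes a point from camera to tool coordinates, whose origin is the TCP and whose axes are the tool frame's). Camera axes: x right, y down, z forward; pixel columns grow to the right and rows downward; lengths in m; the calibration is good to about 2 mm. A picture is of the moment at which its call begins: read the wrist's pose just before it. There is no depth.
- r.finish_job(): hands the job in, once; it reports no verdict.
The state is a dict: "clock": time; "q": joint angles; "qd": joint speeds; "joint_torque": joint torques, N m; "tool_pos": TCP position; "eef_rot": TCP orientation; "contact_force": force on the tool from outside, world axes, zero at the start; "moment": the same for the moment, N m; "opening": opening from 0.0 (shut) to 1.0 (fully open).
Only numpy, scipy, OpenCV 4.12 (cv2) and the standard library are available. Lean on these libraries where they do the work, as an engineer would, in place of code of your own. Each camera call takes 0.05 s, during which the arm holds its last target. There are 200 camera calls.

### The job

The blade drawer of the low metal box is held by a concealed catch: one of the six identical plates sunk in its top is a push button, the other five are solid. Feel over the plates with shut fingertips until one gives, press that one fully in so that the drawer springs open, then let go of it and move clear. Leave the drawer fully out, and do not pick up, shift or knock over any of the things standing on or around the box.

Things in the scene. Friction and masses are not known exactly. Their poses are not given: they have to be found in the camera images.
- safe: the blade safe: low closed box of pale bare metal fixed to the bench, 200 mm along its x, 370 along its y, flat top 80 mm above the bench. Origin: centre of its underside. x points away from the drawer front (its -x face, roughly towards the robot), y to its left, z up. Six alike plates are sunk in the top; which one is the catch changes from run to run and cannot be seen
- catch (a joint): how far the catch plate is pushed in, m: 0 at rest, 0.006 fully in. It gives straight down under a fingertip, starting at about 1.5 N and reaching about 3 N (up to about 4 N while moving), and springs back when let go. From about 0.004 the drawer is let go. Its place is not given
- drawer (a joint): how far the blade drawer stands out of the safe, m: 0 shut and bolted (its front flush, no handle), 0.035 fully sprung out. Once let go, a spring brings it out along the safe's -x in under a second and it stays out
- plate1 (a point): centre of the upper face of the plate in the near row (towards the drawer front), left: x = -32, y = 64, z = 78 mm in the safe's frame. A 50 mm square metal plate in a 54 mm square opening, its face 2 mm below the top; 10 mm of metal between openings. Solid, unless it is the catch. The point does not move with the plate; axes as the safe's
- plate2 (a point): centre of the upper face of the plate in the near row, middle: x = -32, y = 0, z = 78 mm in the safe's frame. A 50 mm square metal plate in a 54 mm square opening, its face 2 mm below the top; 10 mm of metal between openings. Solid, unless it is the catch. The point does not move with the plate; axes as the safe's
- plate3 (a point): centre of the upper face of the plate in the near row, right: x = -32, y = -64, z = 78 mm in the safe's frame. A 50 mm square metal plate in a 54 mm square opening, its face 2 mm below the top; 10 mm of metal between openings. Solid, unless it is the catch. The point does not move with the plate; axes as the safe's
- plate4 (a point): centre of the upper face of the plate in the far row, left: x = 32, y = 64, z = 78 mm in the safe's frame. A 50 mm square metal plate in a 54 mm square opening, its face 2 mm below the top; 10 mm of metal between openings. Solid, unless it is the catch. The point does not move with the plate; axes as the safe's
- plate5 (a point): centre of the upper face of the plate in the far row, middle: x = 32, y = 0, z = 78 mm in the safe's frame. A 50 mm square metal plate in a 54 mm square opening, its face 2 mm below the top; 10 mm of metal between openings. Solid, unless it is the catch. The point does not move with the plate; axes as the safe's
- plate6 (a point): centre of the upper face of the plate in the far row, right: x = 32, y = -64, z = 78 mm in the safe's frame. A 50 mm square metal plate in a 54 mm square opening, its face 2 mm below the top; 10 mm of metal between openings. Solid, unless it is the catch. The point does not move with the plate; axes as the safe's
- cutter_a: bystander: bare steel ring cutter (open tube), 52 mm across, 34 mm tall, standing on the left (+y) end of the safe's top; origin at the centre of its foot
- cutter_b: bystander: bare steel ring cutter, 46 mm across, 30 mm tall, standing on the right (-y) end of the safe's top; origin at the centre of its foot
- cutter_c: bystander: bare steel ring cutter, 72 mm across, 45 mm tall, standing on the bench left of the safe; origin at the centre of its foot
- squeeze: bystander: squeeze bottle, 56 mm across, 130 mm tall, standing on the bench behind and left of the safe; origin at the centre of its foot
- tin: bystander: food tin, 90 mm across, 100 mm tall, standing behind and right of the safe; origin at the centre of its foot
- bowl: bystander: white bowl, 130 mm across, 50 mm tall, on the bench right of the safe; origin at the centre of its foot
- press: bystander: ravioli stamp: brass disc 60 mm across and 18 mm thick with an upright wooden grip 24 mm across, 68 mm tall in all, on the bench behind the safe; origin at the centre of its foot

How it is judged:
By the outcome, as a careful person would: the job done as asked, in the order asked, and still so for the second after the job is handed in, with the robot touching nothing.
It also fails if it takes over 58 s, if anything falls off the work surface, if the arm or the gripper's body presses on something with over 40 N, if the wrist force passes 120 N, or if a joint passes its speed limit or range.

## Working session

There is one attempt and no reset: what is moved stays moved. The work goes in short steps, Python scripts to look and compute and a shell command to move; the robot and the scene stay as the last step left them, time stands still between calls to the robot, and variables do not carry over. Pictures are saved under pics/ and viewed, about 8 in all and at most 12, crops included, and the job is handed in when it is done.

```bash
mkdir -p pics; python3 - <<'E'
from plant import r
import cv2
s=r.get_state();print(s)
for n in("top","scene"):
    d=r.snapshot(n);cv2.imwrite(f"pics/{n}0.png",d["image"][:,:,::-1]);print(n,d["mtx"].tolist(),d["R"].tolist(),d["t"].tolist())
E
```

```text
{'clock': 0.0, 'q': array([-1.1672051 ,  0.68998043, -0.19450169,  1.56635271,  0.15729439,
        0.90252026, -0.21511734]), 'qd': array([ 0.0006663 , -0.00024684,  0.0008266 , -0.00098629, -0.0018071 ,
        0.00145182,  0.00141814]), 'joint_torque': array([-4.12093514e-04, -5.27574027e+01, -1.26683347e+00, -1.53426844e+01,
       -5.25453652e-02,  6.86321320e-03,  1.82846484e-04]), 'tool_pos': array([0.22571213, 0.58214311, 0.24590963]), 'eef_rot': array([ 8.25035801e-01,  5.65079687e-01, -7.28776316e-04,  5.85906329e-04]), 'contact_force': array([ 0.91521519, -0.51941236,  0.01981724]), 'moment': array([-0.03247826, -0.00493537,  0.01197031]), 'opening': 1.004736159263206}
top [[419.051675032032, 0.0, 275.3568025745245], [0.0, 419.051675032032, 210.55301828572854], [0.0, 0.0, 1.0]] [[-0.04462233912299085, -0.9989955480808043, 0.004091670310054104], [-0.9739836485932045, 0.042593489728224104, -0.22257952939531633], [0.22218168044251901, -0.01391723921994048, -0.9749059499911944]] [0.02385675620897418, 0.6030221372569119, 0.9626946066754857]
scene [[396.44709039782225, 0.0, 275.6908744424966], [0.0, 396.44709039782225, 209.2793479390899], [0.0, 0.0, 1.0]] [[0.6653341650838825, 0.746404918777936, 0.014496413219680305], [0.44156171082585266, -0.37779588319282326, -0.8138141840586836], [-0.6019582247171968, 0.547859441706226, -0.580944341420642]] [-0.388537353235866, -0.1873078270858841, 1.5726888543779105]
```

View pics/top0.png

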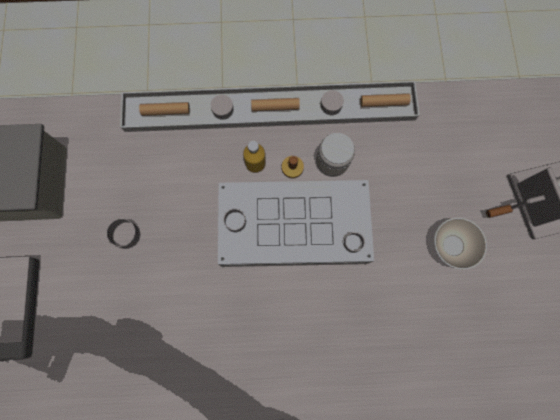

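View pics/scene0.png

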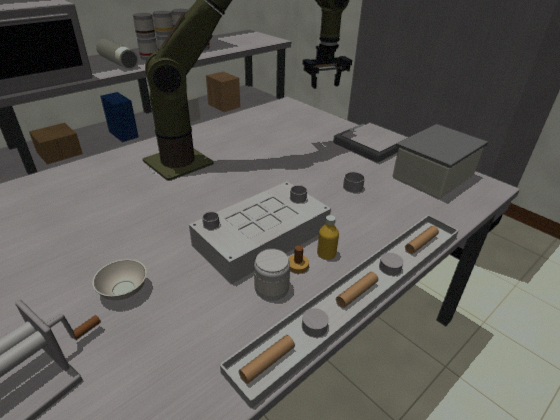

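The top view shows the safe at pixels (218-373, 181-265), with its 2x3 plates around (295,221). I'll enlarge it for precise corners.

```bash
python3 - <<'E'
import cv2
i=cv2.imread("pics/top0.png")[125:275,205:385]
i=cv2.convertScaleAbs(cv2.resize(i,None,fx=4.4,fy=4,interpolation=cv2.INTER_CUBIC)[:, :],alpha=1.3)
i=cv2.resize(i,(720,600));cv2.imwrite("pics/c.png",i)
E
```

```text
(no output)
```

View pics/c.png

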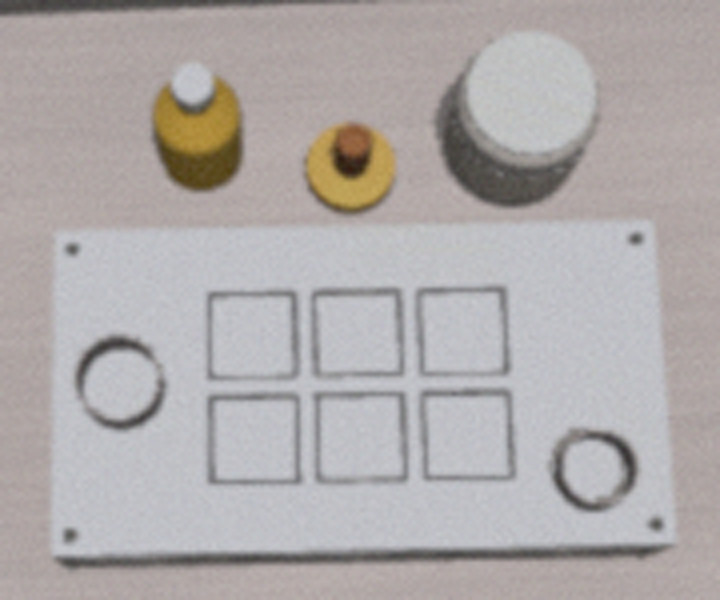

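The crop shows the top's corners at (56,231), (653,221), (675,542) and (52,553), and the six plate outlines. The cutters are at (120,382) and (594,468).

```bash
cat > h.py <<'E'
import numpy as np
from scipy.spatial.transform import Rotation as Ro
K=np.array([[419.051675,0,275.3568],[0,419.051675,210.55302],[0,0,1]])
R=np.array([[-0.04462233912299085,-0.9989955480808043,0.004091670310054104],[-0.9739836485932045,0.042593489728224104,-0.22257952939531633],[0.22218168044251901,-0.01391723921994048,-0.9749059499911944]])
t=np.array([0.02385675620897418,0.6030221372569119,0.9626946066754857])
def pt(c,z,full=False):
    u=np.array(c,float) if full else (np.array(c)+.5)/4-.5+[205,125]
    d=R.T@np.linalg.solve(K,[*u,1]);o=-R.T@t
    return o+d*(z-o[2])/d[2]
E
python3 - <<'E'
from h import *
P=[(254,438),(361,437),(468,435),(253,335),(358,332),(463,331)]
C=[(56,231),(653,221),(675,542),(52,553)]
W=np.array([pt(p,.078) for p in P]+[pt(p,.08) for p in C])[:,:2]
S=np.array([(-32,64),(-32,0),(-32,-64),(32,64),(32,0),(32,-64),(100,185),(100,-185),(-100,-185),(-100,185)])/1e3
Rt,_=Ro.align_vectors(np.c_[W-W.mean(0),0*W[:,0]],np.c_[S-S.mean(0),0*W[:,0]])
y=Rt.as_rotvec()[2];c=W.mean(0)-Rt.as_matrix()[:2,:2]@S.mean(0)
print("centre",c,"yaw",y);M=Rt.as_matrix()[:2,:2]
print("resid mm",((W-(S@M.T+c))*1e3).round(1).tolist())
print("plates",(S[:6]@M.T+c).round(4).tolist())
for n,p,z in(("ca",(120,375),.114),("cb",(594,461),.11),("press top",(352,135),.068),("bottle top",(193,80),.13),("tin top",(532,92),.1)): print(n,pt(p,z).round(3), (M.T@(pt(p,z)[:2]-c)).round(3))
from plant import r
s=r.get_state();T=Ro.from_quat(s["eef_rot"]);print(T.as_matrix().round(4))
E
```

```text
centre [ 0.57408305 -0.04778433] yaw -0.026531740154222598
resid mm [[0.1, 0.3], [-0.4, -0.0], [-0.3, -0.4], [-0.3, -0.0], [0.4, -0.1], [-0.0, -0.1], [-0.9, -0.5], [-0.7, 0.7], [1.1, 0.9], [1.1, -0.6]]
plates [[0.5438, 0.017], [0.5421, -0.0469], [0.5404, -0.1109], [0.6078, 0.0153], [0.6061, -0.0486], [0.6044, -0.1126]]
ca [0.578 0.094 0.114] [0.001 0.142]
cb [ 0.516 -0.179  0.11 ] [-0.054 -0.133]
press top [ 0.737 -0.053  0.068] [ 0.163 -0.   ]
bottle top [0.753 0.045 0.13 ] [0.177 0.097]
tin top [ 0.749 -0.163  0.1  ] [ 0.177 -0.11 ]
[[ 3.613e-01  9.324e-01 -4.000e-04]
 [ 9.324e-01 -3.613e-01 -1.500e-03]
 [-1.600e-03  1.000e-04 -1.000e+00]]
```

```bash
python3 -m pendant '[[[0,0,-0.115],[-0.029,0.035,0],0],[[0,0,-0.23],[-0.058,0.07,0],0],[[0,0,-0.345],[-0.087,0.105,0],0],[[0,0,-0.345],[-0.116,0.14,0],0],[[0,0,-0.345],[-0.145,0.175,0],0],[[0,0,-0.345],[-0.174,0.21,0],0],[[0,0,-0.345],[-0.203,0.245,0],0],[[0,0,-0.345],[-0.232,0.28,0],0],[[0,0,-0.345],[-0.261,0.315,0],0],[[0,0,-0.345],[-0.261,0.315,0],0]]' 10
cat >> h.py <<'E'
def go(x,y,z):
    from plant import r
    s=r.get_state();T=Ro.from_quat(s["eef_rot"])
    print("clock",s["clock"],"pos",s["tool_pos"].round(4),"f",s["contact_force"].round(2),"op",round(s["opening"],3),"toolx",T.as_matrix()[:,0].round(3),"toolz",T.as_matrix()[:,2].round(4))
    print("shift",T.inv().apply(np.array([x,y,z])-s["tool_pos"]).round(4))
E
python3 -c "from h import *;go(.544,.017,.16)"
```

```text
clock: 1.1
tool_pos: [0.4283, 0.2179, 0.2461]
eef_rot: [0.72, 0.694, -0.002, 0.002]
contact_force: [0.1, -0.2, 0.2]
opening: 0.118
clock 1.1 pos [0.4283 0.2179 0.2461] f [ 0.08 -0.16  0.24] op 0.118 toolx [ 0.037  0.999 -0.005] toolz [ 1.0e-04 -5.4e-03 -1.0e+00]
shift [-0.196   0.123   0.0872]
```

```bash
python3 -m pendant '[[[0,0,0],[-0.039,0.025,0],0],[[0,0,0],[-0.078,0.05,0],0],[[0,0,0],[-0.118,0.074,0],0],[[0,0,0],[-0.157,0.099,0],0],[[0,0,0],[-0.196,0.123,0.02],0],[[0,0,0],[-0.196,0.123,0.06],0],[[0,0,0],[-0.196,0.123,0.09],0],[[0,0,0],[-0.196,0.123,0.12],0],[[0,0,0],[-0.196,0.123,0.145],0],[[0,0,0],[-0.196,0.123,0.145],0]]'
python3 -c "from h import *;go(.5438,.017,.086)"
```

```text
clock: 2.1
tool_pos: [0.541, 0.0271, 0.0988]
eef_rot: [0.715, 0.699, -0.003, -0.002]
contact_force: [-0.2, 0.2, 0.4]
opening: 0.003
clock 2.1 pos [0.541  0.0271 0.0988] f [-0.24  0.2   0.44] op 0.003 toolx [ 0.024  1.    -0.001] toolz [-6.5e-03 -6.0e-04 -1.0e+00]
shift [-0.0101  0.0031  0.0128]
```

```bash
python3 -c "
from plant import r
import cv2
cv2.imwrite('pics/w1.png',r.snapshot('wrist')['image'][:,:,::-1])"
```

```text
(no output)
```

View pics/w1.png

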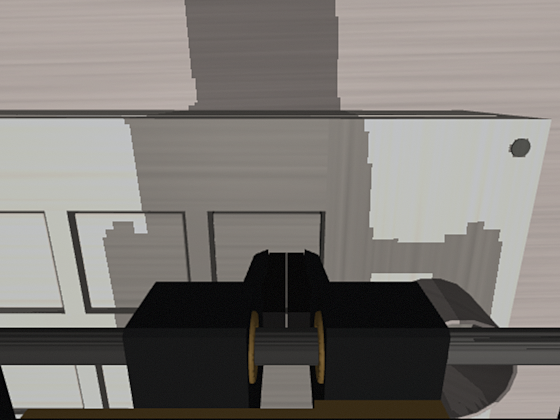

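The wrist view shows the shut fingertips over the near-left plate at about (288,255), with cutter_a off to the right at (460,340). That matches the map. Next I correct 10 mm sideways and lower.

```bash
python3 -m pendant '[[[0,0,0],[-0.01,0.003,0],0],[[0,0,0],[-0.01,0.003,0],0],[[0,0,0],[-0.01,0.003,0],0]]'
python3 -c "from h import *;go(.5438,.017,.086)"
```

```text
clock: 2.45
tool_pos: [0.547, 0.0159, 0.1029]
eef_rot: [0.716, 0.698, 0.001, 0.001]
contact_force: [-0.2, -0.5, 0.6]
opening: 0.009
clock 2.45 pos [0.547  0.0159 0.1029] f [-0.22 -0.45  0.61] op 0.009 toolx [0.026 1.    0.   ] toolz [ 2.4e-03  1.0e-04 -1.0e+00]
shift [ 0.0011 -0.0033  0.0169]
```

```bash
python3 -m pendant '[[[0,0,0],[0,-0.002,0.005],0],[[0,0,0],[0,-0.002,0.009],0],[[0,0,0],[0,-0.002,0.009],0],[[0,0,0],[0,-0.002,0.009],0]]'; for i in 1 2 3; do python3 -m pendant '[[[0,0,0],[0,0,0],0]]'|grep -v rot;done
```

```text
clock: 2.85
tool_pos: [0.5439, 0.0168, 0.0925]
eef_rot: [0.716, 0.698, -0.0, -0.0]
contact_force: [-0.0, 0.7, 0.5]
opening: 0.007
clock: 2.95
tool_pos: [0.5442, 0.0167, 0.0927]
contact_force: [0.4, -0.9, 0.4]
opening: 0.009
clock: 3.05
tool_pos: [0.5442, 0.0167, 0.0928]
contact_force: [-0.1, -0.6, 0.3]
opening: 0.009
clock: 3.15
tool_pos: [0.5442, 0.0166, 0.0927]
contact_force: [-0.4, -0.6, -0.2]
opening: 0.006
```

```bash
python3 -m pendant '[[[0,0,0],[0,0,0.005],0],[[0,0,0],[0,0,0.0075],0],[[0,0,0],[0,0,0.0075],0]]'|grep -v rot; for i in 1 2; do python3 -m pendant '[[[0,0,0],[0,0,0.001],0],[[0,0,0],[0,0,0.001],0]]'|grep -v rot;done
```

```text
clock: 3.45
tool_pos: [0.5442, 0.0166, 0.0849]
contact_force: [0.2, 0.5, -0.1]
opening: 0.007
clock: 3.65
tool_pos: [0.5442, 0.0166, 0.0843]
contact_force: [0.5, 0.5, 1.3]
opening: 0.007
clock: 3.85
tool_pos: [0.5443, 0.0166, 0.0833]
contact_force: [0.5, -0.7, 2.9]
opening: 0.005
```

```bash
for i in 1 2; do python3 -m pendant '[[[0,0,0],[0,0,0.001],0],[[0,0,0],[0,0,0.001],0],[[0,0,0],[0,0,0.001],0]]'|grep -v rot;done
```

```text
clock: 4.15
tool_pos: [0.5443, 0.0166, 0.0822]
contact_force: [0.2, 0.5, 1.8]
opening: 0.006
clock: 4.45
tool_pos: [0.5442, 0.0166, 0.0812]
contact_force: [1.8, 0.1, 2.7]
opening: 0.003
```

Plate 1 is giving: the force stays at 2–3 N as the tip sinks. I'll press it to the stop.

```bash
for i in 1 2 3 ; do python3 -m pendant '[[[0,0,0],[0,0,0.001],0],[[0,0,0],[0,0,0.001],0],[[0,0,0],[0,0,0.001],0]]'|grep -v rot;done
```

```text
clock: 4.75
tool_pos: [0.5442, 0.0166, 0.0805]
contact_force: [0.5, 0.1, 5.2]
opening: 0.004
clock: 5.05
tool_pos: [0.5443, 0.0166, 0.0804]
contact_force: [-0.6, -0.0, 13.6]
opening: 0.005
clock: 5.35
tool_pos: [0.5443, 0.0166, 0.0803]
contact_force: [-3.5, 0.2, 22.0]
opening: 0.007
```

It reached its stop at TCP z 0.0804 (force up to 22 N). I'll release straight up and look.

```bash
python3 -m pendant '[[[0,0,0],[0,0,-0.004],0],[[0,0,0],[0,0,-0.015],0],[[0,0,0],[0,0,-0.04],0],[[0,0,0],[0,0,-0.08],0],[[0,0,0],[0,0,-0.12],0],[[0,0,0],[0.03,-0.03,-0.15],0],[[0,0,0],[0.07,-0.06,-0.16],0],[[0,0,0],[0.11,-0.085,-0.16],0],[[0,0,0],[0.15,-0.11,-0.16],0],[[0,0,0],[0.15,-0.11,-0.16],0]]'
python3 -m pendant '[[[0,0,0],[0.04,-0.025,0],0],[[0,0,0],[0.08,-0.05,0],0],[[0,0,0],[0.12,-0.07,0],0],[[0,0,0],[0.12,-0.07,0],0],[[0,0,0],[0.12,-0.07,0],0]]'
python3 - <<'E'
from plant import r
import cv2,numpy as np
a=r.snapshot("top")["image"][:,:,::-1];b=cv2.imread("pics/top0.png")
f=lambda i:cv2.resize(i[120:285,200:390],None,fx=2.1*1.9,fy=1.8*2,interpolation=cv2.INTER_CUBIC)
cv2.imwrite("pics/top1.png",f(a));cv2.imwrite("pics/top1raw.png",a)
E
```

```text
clock: 6.35
tool_pos: [0.4337, 0.1759, 0.2389]
eef_rot: [0.711, 0.703, 0.001, -0.002]
contact_force: [-0.2, -0.2, -0.6]
opening: 0.005
clock: 6.85
tool_pos: [0.3704, 0.2909, 0.2381]
eef_rot: [0.715, 0.699, -0.001, 0.0]
contact_force: [0.0, -1.3, -0.4]
opening: 0.007
```

View pics/top1.png

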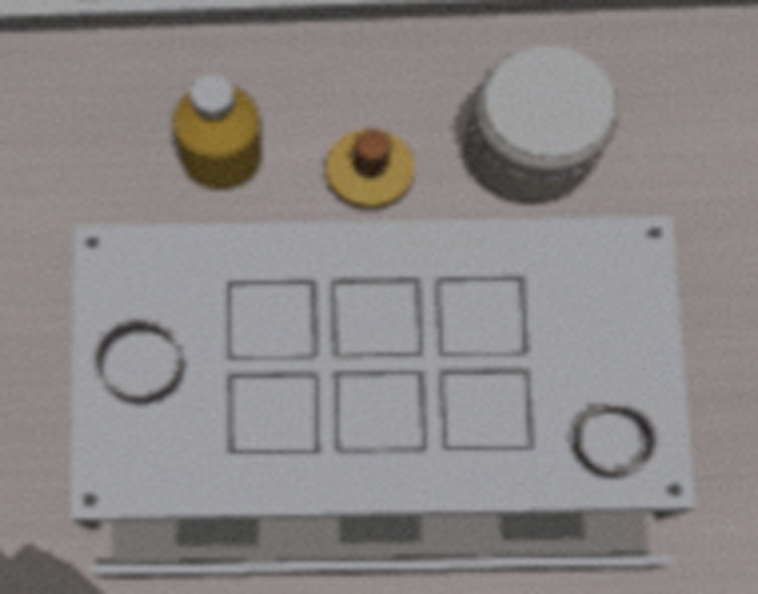

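The drawer stands out in front (its front panel is the bright edge at y≈565), and the bystanders look unmoved. I'll measure how far it is out, compare with the first picture, then hand in.

```bash
python3 - <<'E'
from h import *
import cv2
from plant import r
for z in(.05,.06,.07): 
  p=pt((380/3.99+199.6,567/3.6+119.6),z,True)[:2]-[.57408,-.04778]; print(z,(Ro.from_rotvec([0,0,.0265]).as_matrix()[:2,:2]@p).round(4))
a=cv2.imread("pics/top1raw.png");b=cv2.imread("pics/top0.png")
g=lambda i:cv2.cvtColor(cv2.GaussianBlur(i,(3,3),0),cv2.COLOR_BGR2GRAY).astype(np.float32)
a,b=g(a),g(b)
for n,(u,v,w) in dict(ca=(235,220,16),cb=(354,242,15),cc=(124,234,18),sq=(254,156,18),tin=(336,152,22),bowl=(460,243,30),press=(292,166,14)).items():
  s=np.s_[v-w:v+w,u-w:u+w];(d,q)=cv2.phaseCorrelate(b[s].copy(),a[s].copy());print(n,np.round(d,2),round(q,2))
s=r.get_state();print(s["clock"],s["contact_force"].round(1),abs(s["qd"]).max())
E
```

```text
0.05 [-0.1334  0.0015]
0.06 [-0.1341  0.002 ]
0.07 [-0.1347  0.0026]
ca [-0.    0.04] 0.87
cb [-0.02 -0.04] 1.03
cc [0.08 0.03] 1.03
sq [-0.08  0.03] 0.96
tin [0.53 0.55] 1.01
bowl [-0.02 -0.02] 1.01
press [0.04 0.04] 0.96
6.9 [-0.4  0.1  0.5] 0.02748160044193451
```

Drawer front at x ≈ −0.134, which is 34–35 mm out. All bystanders read under 0.1 px except the tin, at 0.5 px. I'll recheck that one with a different method.

```bash
python3 - <<'E'
import cv2,numpy as np
from plant import r
c=r.snapshot("scene")["image"][:,:,::-1];g=lambda i:cv2.cvtColor(i,cv2.COLOR_BGR2GRAY)
for n,A,B,(u,v,w) in(("top",cv2.imread("pics/top0.png"),cv2.imread("pics/top1raw.png"),(336,152,24)),("scene",cv2.imread("pics/scene0.png"),np.ascontiguousarray(c),(272,274,32))):
  s=np.s_[v-w:v+w,u-w:u+w]
  q,M=cv2.findTransformECC(g(A)[s],g(B)[s],np.eye(2,3,dtype=np.float32),cv2.MOTION_TRANSLATION)
  print(n,q,M[:,2])
E
```

```text
top 0.9997434756114865 [0.00828218 0.02189291]
scene 0.9998302495029792 [0.00888398 0.00463163]
```

The tin hasn't moved (0.02 px by ECC in both cameras), so I'm handing in.

```bash
python3 -c "
from plant import r
print(r.finish_job())"
```

```text
the job is handed in; nothing more can be done
None
```

The drawer is open: plate 1 (near row, left), the first one I felt, turned out to be the catch. It gave at about 2–3 N and stopped at full depth. I pressed to 22 N against the stop, released it straight up and moved the arm clear. The job was handed in at about 7 s.

- **Drawer:** the top camera puts its front about 34–35 mm out, so it is fully sprung.
- **Bystanders:** six of the seven shifted by less than 0.1 px between the first and last pictures. One method gave about 0.5 px for the tin, but a second method showed about 0.02 px in both cameras, so I took the first reading as an error.
- **Robot:** after moving clear, the measured force was only noise, and nothing was being touched.

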